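# Tighten a clamp nut with a ratchet ring wrench

### The job

Pick up the ratchet wrench from the bench, fit its star-shaped ring fully down over the six-lobed brass nut of the teal clamping fixture and swing the handle back and forth between the two steel pillars - it drives clockwise and slips freely on the way back - until the nut comes up against its end and is snug at about 1 N m (between 0.8 and 1.4). Do not overtighten it; then let go and leave the wrench sitting on the nut. Turn the nut only with the wrench, keep your fingers off the fixture, and leave the tin, the screwdriver and the spanner where they lie.

Things in the scene. Friction and masses are not known exactly. Their poses are not given: they have to be found in the camera images.
- fixture: Teal cast clamping block fixed to the bench, 36 mm high, with a dark strap and a steel angle plate standing at its +x end to 86 mm above the bench. Origin: on the bench, on the nut's vertical axis (block from x -60 to +105 mm, y +-75 mm). Its -x side is the open side: the seated wrench's handle must point that way, between the two pillars
- pillar_left (a point): Top centre of an upright steel pillar, diameter 14 mm, 106 mm above the bench, at (-36, +51) mm in the fixture's frame. The pillars block the seated handle at about 0.71 rad either side of the fixture's -x direction; keep within 0.64 rad
- pillar_right (a point): The like pillar at (-36, -51) mm
- nut_base (a point): Centre of the underside of the nut, 58 mm above the bench, on a washer 66 mm across; z up. Brass, 18 mm tall, six lobes like spokes: three crossed bars 34 x 7 mm, top 3.5 mm tapered to 26 x 3 mm; it never rises or sinks. A dark stud, diameter 14 mm, sticks out 4 mm above it. The x axis points along a lobe and turns with the nut (same again every 60 degrees)
- nut (a joint): Turn of the nut on its stud, rad: grows clockwise seen from above, starts between 0 and 0.9, comes to its end (seated) at 2.0. Turning it takes about 0.3 N m
- stud (a joint): Twist of the stud under the nut, rad: 0 while the torque is below 0.5 N m, then 0.2 rad more for every further 1 N m (1 N m = 0.10). It grows only once the nut is at its end, and springs back when the wrench is eased.
- wrench: Steel ratchet ring wrench, about 0.36 kg. Origin: centre of the lower face of its ring; handle along -x, z up as it lies and is used. Round head 63 mm across, 24 mm high, open through. Handle bar 16 mm wide, 12 mm tall, mid height 24 mm above the origin, x -26 to -202 mm; the tail, turned down to the level of the ring, is a foot. Balance point about 33 mm from the origin
- handle (a point): Middle of the handle bar, on its black sleeve, 115 mm from the ring's axis, 24 mm above the ring's lower face: grip here from above, across the bar. Axes as wrench. Swung clockwise (from above) the handle carries the ring along; anticlockwise it slips with little drag, catching every 20 degrees. With the play on the nut, up to 0.5 rad of a clockwise stroke may be lost
- socket_mouth (a point): Centre of the lower face of the wrench's inner ring: a star-shaped hole for six lobes, slots 36 x 8.8 mm across, 20 mm deep, open through, no taper. The x axis points along a slot and turns with the ring (same every 60 degrees): it goes on when this axis and that of nut_base agree within about 0.06 rad. Fully down it rests on the washer, level with nut_base
- tin: Red closed tin, diameter 64 mm, 85 mm tall, loose; origin at the centre of its underside.
- screwdriver: Screwdriver with orange handle, 200 mm long, lying loose; origin under its middle.
- spanner: Plain steel spanner, 180 mm long, lying loose; origin under its middle.
Mind the look-alikes: they are no part of the job. Several things have the shape of the wrench; the one meant has the colours described above.

How it is judged (in metres and radians):
On the way, in this order (a step that is already met when the one before it is completed fails the run):
1. the wrench's ring is fully down over the nut (z of socket_mouth in the frame of nut_base below 0.004 m and horizontal distance between socket_mouth and nut_base below 0.004 m), for 0.2 s.
2. with the ring on it, the nut is at its end (2.0 rad) and the torque passes 0.7 N m (z of socket_mouth in the frame of nut_base below 0.006 m and horizontal distance between socket_mouth and nut_base below 0.005 m and value of joint nut above 1.95 rad and value of joint stud above 0.04 rad), for 0.05 s.
At the end, for the whole second after the job is handed in: The nut is at its end (joint above 1.95 rad) and the wrench sits at rest on it, its ring within 10 mm of the nut's underside in height and 8 mm sideways, tilted less than 20 degrees (value of joint nut above 1.95 rad and z of socket_mouth in the frame of nut_base below 0.01 m and horizontal distance between socket_mouth and nut_base below 0.008 m and angle between wrench's own z axis and vertical below 0.35 rad and linear speed of wrench below 0.02 m/s); the robot touches nothing.
It fails at once if the nut is overtightened (stud twisted more than 0.22 rad, 1.6 N m) (value of joint stud above 0.22 rad).
It fails at once if the fingers press on the fixture or its nut (over 3 N) (contact force between the fingers and fixture above 3 N).
It fails at once if the tin is moved more than 30 mm (distance of tin from where it was at the start of the episode above 0.03 m).
It fails at once if the screwdriver is moved more than 30 mm (distance of screwdriver from where it was at the start of the episode above 0.03 m).
It fails at once if the spanner is moved more than 30 mm (distance of spanner from where it was at the start of the episode above 0.03 m).
It also fails if it takes over 58 s, if anything falls off the work surface, if the arm or the gripper's body presses on something with over 40 N, if the wrist force passes 120 N, or if a joint passes its speed limit or range.

### The arm

A 7-joint arm with a two-finger parallel gripper is mounted at the origin on the work surface. World frame = base frame: x ahead of the robot, y to its left, z up, the work surface at z = 0. Lengths are in m, angles in degrees, forces in N, time in s.
With the tool pointing down it reaches from about 0.35 to 0.775 m from the base axis. Payload 3.1 kg.
Tool frame: the origin (TCP) lies on the centre line of the jaws, within the pads' length; the fingertips stand 17 mm ahead of it and the grasp point (between the pads) lies 2 mm behind it (robot.tip_reach is the distance from the TCP to the fingertips, in m); z points along the fingers, y is the direction in which the jaws open and shut (so a half turn about z gives the same grasp; the last joint's range is limited). The gripper opens to 85 mm and grips with 20 to 120 N. Pads are 22 mm wide; open, the fingers measure 114 mm over their backs; the gripper's body (76 mm by 85 mm) begins 54 mm behind the grasp point. The pads swing forward as they close: fully open they stand 13 mm farther back than shut.
Start: joints at [72.726, 17.813, 0.802, 86.603, -0.252, 75.585, -1.558], TCP at [0.141, -0.532, 0.248] pointing down, gripper open.
Joint ranges: [-154.91, 154.91], [-16.99, 109.72], [-72.82, 74.43], [7.12, 147.25], [-82.49, 262.49], [11.32, 116.49], [-174.64, 174.64]. Speed limits (degrees/s): [159.86, 159.86, 180, 180, 180, 180, 180].

### API

Orientations are given as [roll, pitch, yaw] about the fixed x, y, z axes, in that order (R = Rz(yaw) Ry(pitch) Rx(roll)).
In Python, from station import robot, fingers, vision, workorder, recognise gives the robot as it stands. Calls block until the motion is done:
- robot.move_to(position, orientation): joint-space move of the TCP to a pose.
- robot.line_to(position, orientation=None, velocity=0.15, f_stop=None): straight line of the TCP; orientation=None keeps the orientation; velocity is the mean speed in m/s. With f_stop (N) it stops when the force on the tool has changed by that much, and returns True; else False.
- robot.move_j(angles): joint-space move.
- fingers.gripper_to(opening, force=None): opening from 0.0 (shut) to 1.0 (fully open); force is the grip in N (None keeps the last); returns when the fingers have stopped.
- robot.pause(seconds).
- robot.inverse_kinematics(position, orientation): joint angles nearest the present ones, or None.
- vision.grab_frame(name): name is "scene" or "top" or "wrist"; returns the picture (384x512x3 uint8, red, green, blue); there is no depth.
- vision.calibration(name): a dict with "mtx" (3x3 intrinsics, pixels), "extrinsics" (4x4, takes a point from world to camera coordinates); the wrist camera has in their place "T_tool_cam" (4x4, takes a point from camera to tool coordinates, whose origin is the TCP and whose axes are the flange's). Camera axes: x right, y up, looking along -z (the intrinsics and any distortion apply to the point x, -y, -z); pixel columns grow to the right and rows downward; lengths in m; the calibration is good to about 2 mm. A picture is of the moment at which its call begins: read the wrist's pose just before it. calibration takes no time and is no camera call.
A pose or a line that the arm cannot do raises robot.PlanningError and nothing moves.
- workorder.close_job(): hands the job in, once; it reports no verdict.
Trained networks look in the newest picture that a camera, given by its name, has taken for a name from the list of things; names that differ only in an ending like _2 or _b are one class to them, and where a whole thing is asked for, a point or a joint stands for the part that bears it (a point fixed in the world has none). Each returns a list of dicts, best first, with "p" (0 to 1); they miss things now and then, are a little off and sometimes report something else, mostly with a low value. They report only what shows in the picture. A call takes as long as a camera call. They do not tell look-alikes from the thing itself.
- recognise(label, camera): "rect" ([centre column, centre row, width, height] in pixels, round what is visible of it).
Readings, each from a call of its own:
- robot.current_time_s(): time.
- robot.current_joint_positions(): joint angles.
- robot.current_dq(): joint speeds.
- robot.current_joint_torque(): joint torques, N m.
- robot.current_tool_pos(): TCP position.
- robot.current_eef_rot(): TCP orientation.
- robot.current_contact_force(): force on the tool from outside, world axes, zero at the start.
- robot.current_torque(): the same for the moment, N m.
- robot.current_finger_gap(): opening from 0.0 (shut) to 1.0 (fully open).
Only numpy, scipy, OpenCV 4.12 (cv2) and the standard library are available. Lean on these libraries where they do the work, as an engineer would, in place of code of your own. Each camera call takes 0.05 s, during which the arm holds its last target.

## Working session

There is one attempt and no reset: what is moved stays moved. The work goes in short steps, each a Python script; the robot and the scene stay as the last script left them, time stands still between calls to the robot, and variables do not carry over. Pictures are saved under pics/ and viewed, and the job is handed in when it is done.

```bash
ls; mkdir -p pics
python3 - <<'E'
from station import robot, fingers, vision, workorder, recognise
import cv2
for n in("scene","top","wrist"):
    im=vision.grab_frame(n); cv2.imwrite(f"pics/a_{n}.png",im[:,:,::-1])
    c=vision.calibration(n); print(n,{k:(v.round(4).tolist() if hasattr(v,'round') else v) for k,v in c.items()})
    for l in("wrench","fixture","nut_base","socket_mouth","handle","tin","pillar_left"):
        try: print(l,[( [round(x) for x in d['rect']],round(d['p'],2)) for d in recognise(l,n)])
        except Exception as e: print(l,e)
print(robot.current_time_s(),robot.current_tool_pos(),robot.current_eef_rot(),robot.tip_reach)
E
```

```text
pics
scene {'mtx': [[355.6501, 0.0, 257.9768], [0.0, 355.6501, 190.4017], [0.0, 0.0, 1.0]], 'extrinsics': [[0.366, 0.9306, 0.0064, -0.1376], [-0.7881, 0.3063, 0.534, 0.4518], [0.495, -0.2005, 0.8455, -1.4997], [0.0, 0.0, 0.0, 1.0]]}
wrench [([89, 246, 45, 76], 0.96), ([220, 274, 21, 83], 0.95), ([232, 192, 20, 59], 0.89), ([177, 161, 16, 57], 0.78)]
fixture [([322, 176, 59, 54], 0.61)]
nut_base [([234, 194, 17, 64], 0.54)]
socket_mouth [([174, 182, 10, 12], 0.64), ([94, 217, 14, 13], 0.59), ([222, 241, 12, 9], 0.43)]
handle [([222, 274, 27, 82], 0.92), ([177, 162, 20, 61], 0.84), ([86, 245, 40, 73], 0.8), ([232, 192, 18, 64], 0.75)]
tin []
pillar_left [([322, 179, 56, 51], 0.68), ([153, 217, 19, 25], 0.48)]
top {'mtx': [[434.5029, 0.0, 259.9844], [0.0, 434.5029, 188.7559], [0.0, 0.0, 1.0]], 'extrinsics': [[-0.0179, -0.9998, 0.0108, -0.0935], [0.9939, -0.0166, 0.109, -0.5905], [-0.1088, 0.0127, 0.994, -1.3997], [0.0, 0.0, 0.0, 1.0]]}
wrench [([321, 266, 28, 76], 0.97), ([273, 210, 36, 69], 0.85), ([417, 204, 41, 61], 0.72), ([309, 138, 41, 64], 0.67), ([185, 191, 56, 63], 0.22)]
fixture [([184, 194, 12, 9], 0.5)]
nut_base []
socket_mouth [([409, 228, 11, 16], 0.52), ([280, 185, 8, 6], 0.39)]
handle [([321, 271, 31, 73], 0.9), ([310, 137, 37, 68], 0.85), ([272, 210, 37, 68], 0.74), ([413, 205, 42, 67], 0.56)]
tin [([231, 146, 22, 25], 0.6)]
pillar_left [([185, 191, 55, 62], 0.79)]
wrist {'mtx': [[278.8131, 0.0, 259.1513], [0.0, 278.8131, 192.391], [0.0, 0.0, 1.0]], 'T_tool_cam': [[-0.0002, 0.9554, 0.2953, 0.0766], [1.0, -0.0, 0.0006, 0.0002], [0.0006, 0.2953, -0.9554, -0.1256], [0.0, 0.0, 0.0, 1.0]]}
wrench [([54, 29, 31, 58], 0.7)]
fixture []
nut_base []
socket_mouth []
handle [([53, 29, 33, 57], 0.63)]
tin []
pillar_left []
1.2 [ 0.14132695 -0.53156759  0.24830156] [1.79995879e+02 2.44969253e-03 1.48912700e+01] 0.017
```

Run:
```python
import cv2
for n in("scene","top"):
    im=cv2.imread(f"pics/a_{n}.png"); cv2.imwrite(f"pics/b_{n}.png",cv2.resize(im[90:360,50:450],(800,540),interpolation=cv2.INTER_CUBIC))
```

```text
(no output)
```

View pics/b_scene.png

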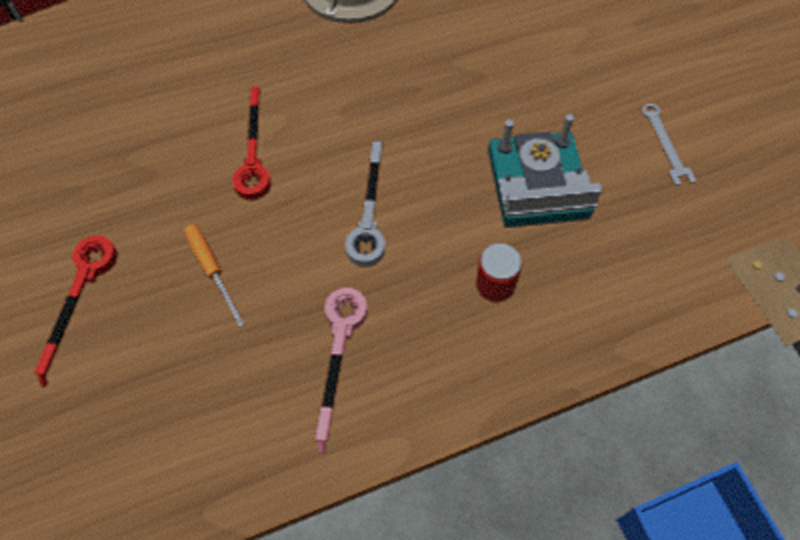

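View pics/b_top.png

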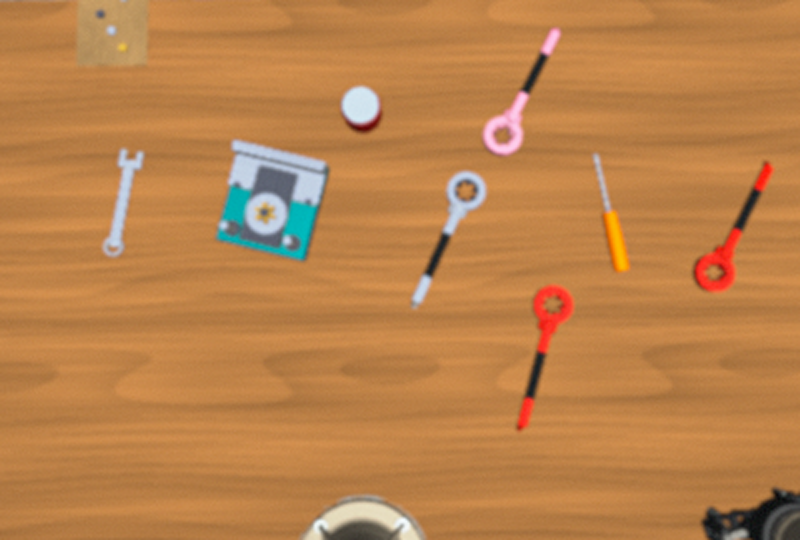

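View pics/a_wrist.png

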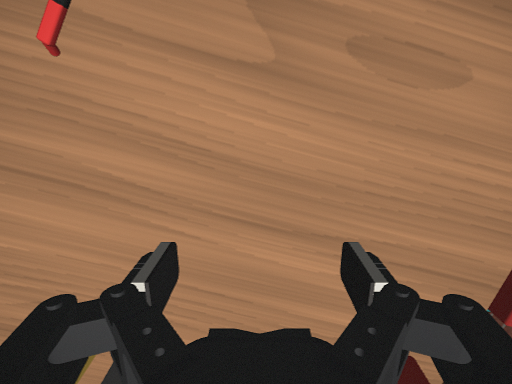

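The steel ring wrench with a bare metal body and black sleeve (b_top ring 465,190, tail 415,303) fits the description. The red ones (553,304) and (714,272) and the pink one (503,135) are look-alikes. The fixture's nut is at b_top (265,213), and its pillars face the robot. Next I'll compute world positions.

```bash
cat > h.py <<'E'
from station import robot, fingers, vision, workorder, recognise
import numpy as np, cv2
from scipy.spatial.transform import Rotation as Ro
def cam(name,pose=None):
    c=vision.calibration(name); K=np.array(c["mtx"])
    if "extrinsics" in c: E=np.array(c["extrinsics"])
    else:
        p,r=pose; T=np.eye(4);T[:3,:3]=Ro.from_euler('xyz',r,degrees=True).as_matrix();T[:3,3]=p
        E=np.linalg.inv(T@np.array(c["T_tool_cam"]))
    return K,E
def ray(K,E,uv,z):
    uv=np.atleast_2d(uv).astype(float)
    d=np.c_[(uv[:,0]-K[0,2])/K[0,0],-(uv[:,1]-K[1,2])/K[1,1],-np.ones(len(uv))]
    R=E[:3,:3];o=-R.T@E[:3,3];w=d@R
    t=(z-o[2])/w[:,2]
    return o+w*t[:,None]
def proj(K,E,P):
    P=np.atleast_2d(P);c=P@E[:3,:3].T+E[:3,3]
    return np.c_[K[0,2]+K[0,0]*c[:,0]/-c[:,2],K[1,2]+K[1,1]*c[:,1]/c[:,2]]
def pose(): return np.array(robot.current_tool_pos()),np.array(robot.current_eef_rot())
def shot(name,f):
    ps=pose() if name=="wrist" else None
    im=vision.grab_frame(name); cv2.imwrite(f"pics/{f}.png",im[:,:,::-1])
    if ps is not None: np.save(f"pics/{f}.npy",np.array(ps))
    return im,cam(name,ps)
E
python3 - <<'E'
from h import *
f=lambda a:(np.array(a)/2+[50,90])
K,E=cam("top")
for n,uv,z in[("ring",(465,190),.024),("tail",(415,303),.024),("nut",(265,213),.078),("pl",(224,228),.106),("pr",(291,243),.106),("tin",(361,105),.085),("block corner bl",(218,240),.036),("corner br",(304,261),.036),("sd",(597,154),0),("sd2",(622,270),0.01),("sp1",(113,247),0),("sp2",(130,152),0),("red2ring",(553,304),.024),("pinktail",(503,135),0.024)]:
    print(n,ray(K,E,f(uv),z)[0].round(3))
K,E=cam("scene")
for n,uv,z in[("ring",(365,246),.024),("nut",(541,152),.078),("tail",(377,143),.024)]:
    print(n,ray(K,E,f(uv),z)[0].round(3))
E
```

```text
ring [ 0.601 -0.179  0.024]
tail [ 0.416 -0.093  0.024]
nut [0.563 0.144 0.078]
pl [0.538 0.203 0.106]
pr [0.513 0.099 0.106]
tin [ 0.734 -0.011  0.085]
block corner bl [0.524 0.227 0.036]
corner br [0.488 0.087 0.036]
sd [ 0.662 -0.406  0.   ]
sd2 [ 0.464 -0.438  0.01 ]
sp1 [0.518 0.41  0.   ]
sp2 [0.678 0.384 0.   ]
red2ring [ 0.411 -0.319  0.024]
pinktail [ 0.693 -0.245  0.024]
ring [ 0.611 -0.181  0.024]
nut [0.579 0.142 0.078]
tail [ 0.425 -0.093  0.024]
```

Run:
```python
from h import *
t0=robot.current_time_s()
yaw=-13.5; d=np.array([np.cos(np.radians(yaw)),np.sin(np.radians(yaw))])
n=np.array([.562,.143])
robot.move_to([*(n-.07*d),.15],[180,0,yaw]); t1=robot.current_time_s()
robot.pause(.2)
shot("wrist","nut1")
yaw=-25; d=np.array([np.cos(np.radians(yaw)),np.sin(np.radians(yaw))])
h=np.array([.604,-.180])
robot.move_to([*(h-.085*d),.11],[180,0,yaw])
robot.pause(.2)
shot("wrist","wr1")
print(t0,t1,robot.current_time_s(),robot.current_contact_force(),robot.current_joint_positions())
```

```text
1.2 3.9583 5.6333 [0.77725941 0.39799194 0.22755401] [  45.5846036    31.16512632  -45.00403818   97.06240937   24.45564831
   62.03648276 -121.8273766 ]
```

View pics/nut1.png

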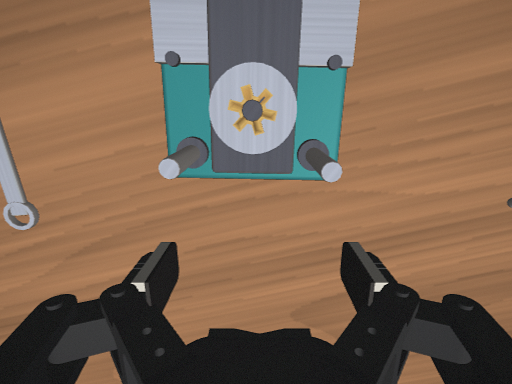

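View pics/wr1.png

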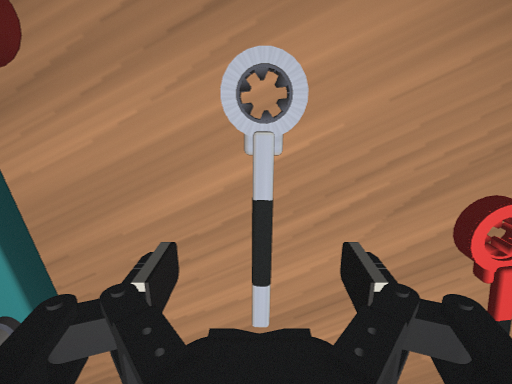

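Run:
```python
import cv2,numpy as np
a=cv2.imread("pics/nut1.png")[60:160,200:305];b=cv2.imread("pics/wr1.png")[40:145,212:317]
r=lambda x:cv2.resize(x,(400,400),interpolation=cv2.INTER_CUBIC)
cv2.imwrite("pics/c1.png",np.hstack([r(a),r(b)]))
```

```text
(no output)
```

View pics/c1.png

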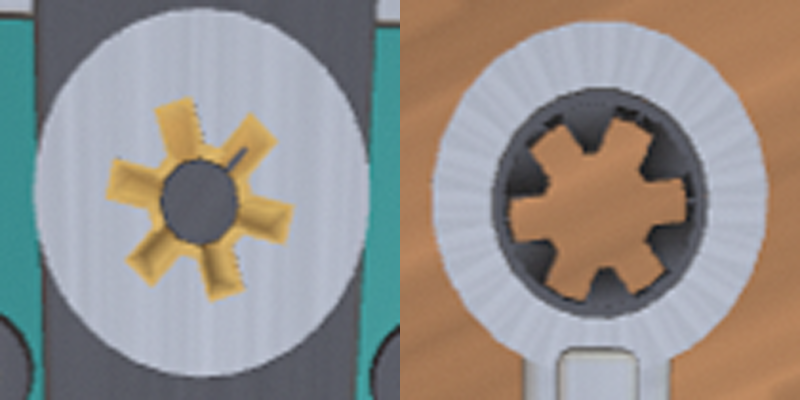

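```bash
cat >> h.py <<'E'
from scipy.optimize import minimize
S=8
def poly(mask,pts): cv2.fillPoly(mask,[np.round(pts*S*16).astype(np.int32)],1,shift=4) if len(pts) else None
def bar(L,w): return np.array([[-L,-w],[L,-w],[L,w],[-L,w]])/2
def rot(p,a): c,s=np.cos(a),np.sin(a); return p@np.array([[c,s],[-s,c]])
def star(K,E,box,x,y,a,z,L,w,hull=None):
    m=np.zeros(((box[3]-box[1])*S,(box[2]-box[0])*S),np.uint8)
    for k in range(3):
        q=rot(bar(L,w),a+k*np.pi/3)+[x,y]
        P=np.c_[q,np.full(4,z)]
        if hull:
            q1=np.c_[q,np.full(4,hull[0])]; q2=np.c_[rot(bar(hull[2],hull[3]),a+k*np.pi/3)+[x,y],np.full(4,hull[1])]
            P=np.r_[P,q1,q2]
        u=proj(K,E,P)+.5-[box[0],box[1]]
        poly(m,cv2.convexHull(u.astype(np.float32))[:,0])
    return m
def down(m): return cv2.resize(m.astype(np.float32),None,fx=1/S,fy=1/S,interpolation=cv2.INTER_AREA)
def fitstar(model,mask,x0):
    best=None
    for a in np.arange(0,60,6):
        r=minimize(lambda p:np.sum((model(p)-mask)**2),[*x0,np.radians(a)],method='Nelder-Mead',options=dict(initial_simplex=np.array([[0,0,0],[.003,0,0],[0,.003,0],[0,0,.1]])+[*x0,np.radians(a)],xatol=1e-5,fatol=1e-2))
        if best is None or r.fun<best.fun: best=r
    return best
def nutmodel(K,E,box):
    return lambda p:down(star(K,E,box,*p,.058,.034,.007,hull=(.0725,.076,.026,.003)))
def holemodel(K,E,box,z0):
    return lambda p:down(star(K,E,box,*p,z0,.036,.0088)&star(K,E,box,*p,z0+.02,.036,.0088))
def hsv(im): return cv2.cvtColor(im,cv2.COLOR_RGB2HSV)
E
cat > m1.py <<'E'
from h import *
def ld(f):
    im=cv2.imread(f"pics/{f}.png")[:,:,::-1]; return im,cam("wrist",np.load(f"pics/{f}.npy"))
im,(K,E)=ld("nut1"); box=(200,60,305,160)
H=hsv(np.ascontiguousarray(im))[box[1]:box[3],box[0]:box[2]]
m=((H[...,0]>10)&(H[...,0]<32)&(H[...,1]>90)).astype(np.float32)
# stud dark, inside: fill
uvs=np.argwhere(m>0)[:,::-1].mean(0)+box[:2]
x0=ray(K,E,uvs,.070)[0][:2]; print("nut0",x0,m.sum())
# mask stud region as nut
st=proj(K,E,[[*x0,.08]])[0]-box[:2]; cv2.circle(m,tuple(int(round(v)) for v in st),11,1,-1)
r=fitstar(nutmodel(K,E,box),m,x0); print("nut",r.x[:2].round(4),np.degrees(r.x[2])%60,r.fun,m.sum())
mod=nutmodel(K,E,box)(r.x); o1=np.dstack([m,mod,mod*0])
# washer circle
g=H; w=((H[...,1]<50)&(H[...,2]>120)); 
ys,xs=np.where(w); hull=cv2.convexHull(np.c_[xs,ys].astype(np.float32))[:,0]+box[:2]
P=ray(K,E,hull,.058)[:,:2]; A=np.c_[2*P,np.ones(len(P))]; s=np.linalg.lstsq(A,(P**2).sum(1),rcond=None)[0]; print("washer",s[:2],2*np.sqrt(s[2]+s[0]**2+s[1]**2))
# pillars
for uv in[(169,169),(331,172)]: print("pillar",ray(K,E,uv,.106)[0])
im,(K,E)=ld("wr1"); box=(212,40,317,145)
H=hsv(np.ascontiguousarray(im))[box[1]:box[3],box[0]:box[2]]
m0=((H[...,1]>85)&(H[...,2]>100)).astype(np.uint8)
n,l=cv2.connectedComponents(m0,connectivity=4); m=(l==l[95-40,263-212]).astype(np.float32)
x0=ray(K,E,(264,93),.01)[0][:2]
r=fitstar(holemodel(K,E,box,0.),m,x0); print("hole",r.x[:2].round(4),np.degrees(r.x[2])%60,r.fun,m.sum())
mod=holemodel(K,E,box,0.)(r.x); o2=np.dstack([m,mod,mod*0])
head=((H[...,1]<45)&(H[...,2]>120)).astype(np.uint8); head[85:]=0
ys,xs=np.where(head); hull=cv2.convexHull(np.c_[xs,ys].astype(np.float32))[:,0]; hull=hull[hull[:,1]<82]+box[:2]
P=ray(K,E,hull,.024)[:,:2]; A=np.c_[2*P,np.ones(len(P))]; s=np.linalg.lstsq(A,(P**2).sum(1),rcond=None)[0]; print("head",s[:2],2*np.sqrt(s[2]+s[0]**2+s[1]**2))
# handle centreline
full=im.astype(int)
c=[]
gray=cv2.cvtColor(np.ascontiguousarray(im),cv2.COLOR_RGB2HSV)
for row in range(150,320,6):
    if row<200 or row>288: cc=np.where((gray[row,235:290,1]<45))[0]+235
    else: cc=np.where(gray[row,235:290,2]<75)[0]+235
    if len(cc): c.append((cc.mean(),row,len(cc)))
c=np.array(c); Q=ray(K,E,c[:,:2],.030)[:,:2]
v=np.polyfit(Q[:,0],Q[:,1],1); print("handle line yaw",np.degrees(np.arctan(v[0])),"resid",np.abs(np.polyval(v,Q[:,0])-Q[:,1]).max(), c[:,2]); print("head off line",s[1]-np.polyval(v,s[0]))
print("sleeve ends",ray(K,E,[(262,200),(262,287),(261,327)],.030)[:,:2])
cv2.imwrite("pics/fit1.png",cv2.resize(np.hstack([np.pad(o1,((0,5),(0,0),(0,0))),o2])*255,None,fx=3.5,fy=3.5,interpolation=cv2.INTER_NEAREST))
E
python3 m1.py
```

```text
nut0 [0.56768859 0.14700974] 881.0
nut [0.5674 0.1469] 3.051680405322336 92.343017578125 1221.0
washer [0.57788949 0.14469645] 0.0831021988749412
pillar [0.54559768 0.20461606 0.106     ]
pillar [0.52013395 0.10721705 0.106     ]
hole [ 0.6036 -0.1799] 12.00012997089467 62.792236328125 1310.0
head [ 0.60349725 -0.17991223] 0.06298967143252625
handle line yaw -25.526369538462944 resid 0.0004854043271315944 [37. 21. 21. 21. 20. 20. 20. 20. 20. 20. 19. 20. 20. 20. 20. 20. 19. 19.
 19. 19. 19. 19. 18. 17. 17. 18. 18. 17.]
head off line -8.991466620544841e-05
sleeve ends [[ 0.53286203 -0.14593434]
 [ 0.46073573 -0.1128737 ]
 [ 0.42246845 -0.09433314]][ WARN:0@5.093] global loadsave.cpp:1063 imwrite_ Unsupported depth image for selected encoder is fallbacked to CV_8U.
```

```bash
sleep 8
```

```text
(no output)
```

View pics/fit1.png

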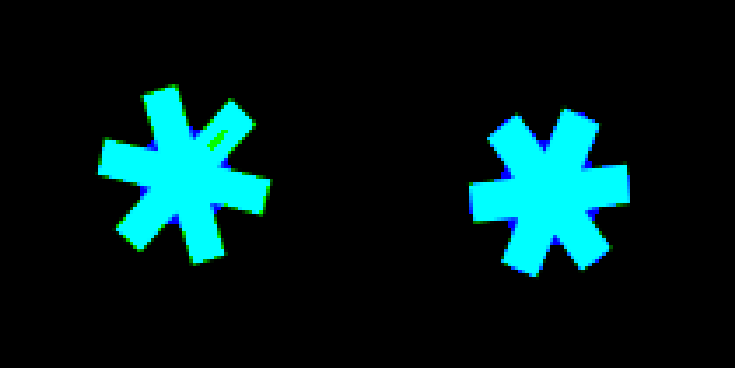

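Run:
```python
from h import *
def P(x,y,yaw,z):
    a=np.radians(yaw); return robot.inverse_kinematics([x-.115*np.cos(a),y-.115*np.sin(a),z],[180,0,yaw])
for q in[(.6035,-.1799,-25.5,.022),(.6035,-.1799,-25.5,.15),(.5674,.1469,-34.5,.16),(.5674,.1469,-34.5,.08),(.5674,.1469,-51,.08),(.5674,.1469,22,.08),(.5674,.1469,-15,.08)]:
    r=P(*q); print(q,None if r is None else np.round(r,1))
```

```text
(0.6035, -0.1799, -25.5, 0.022) [  43.4   34.8  -41.4  106.2   29.4   50.2 -127.8]
(0.6035, -0.1799, -25.5, 0.15) [  48.6   25.5  -47.6   99.    20.6   64.7 -120.7]
(0.5674, 0.1469, -34.5, 0.16) [  12.2   26.2  -51.3   97.9   22.1   66.6 -169.7]
(0.5674, 0.1469, -34.5, 0.08) [   8.2   31.   -46.1  103.2   26.2   57.1 -173. ]
(0.5674, 0.1469, -51, 0.08) [ -20.    26.8   -9.7   99.4    5.4   54.3 -172.8]
(0.5674, 0.1469, 22, 0.08) [  29.2   30.4  -57.5  109.9   30.7   56.7 -110.3]
(0.5674, 0.1469, -15, 0.08) [  15.5   29.5  -50.8  107.5   27.3   56.1 -152.4]
```

Run:
```python
from h import *
p,r=pose()
robot.line_to([p[0],p[1],.19],velocity=.3)
q=np.array(robot.current_joint_positions()); print(q.round(1))
# partial null-space: linear between (J3,J1,J5,J7) and mirror
az=np.degrees(np.arctan2(p[1],p[0])); s=(-22-q[2]*0)/q[2] if False else -22/q[2]*-1
f=22/-q[2]  # fraction of mirrored
J1=-az-(q[0]+az)*f; J5=-q[4]*f; g=-25-az-90-q[6]; J7=-25-az-90+g*f
robot.move_j([J1,q[1],22,q[3],J5,q[5],J7]); print(robot.current_tool_pos().round(3),robot.current_eef_rot().round(1))
def P(x,y,yaw,z):
    a=np.radians(yaw); return robot.inverse_kinematics([x-.115*np.cos(a),y-.115*np.sin(a),z],[180,0,yaw])
for q in[(.6035,-.1799,-25.5,.022),(.5674,.1469,-34.5,.08),(.5674,.1469,-51,.08),(.5674,.1469,22,.08)]:
    r=P(*q); print(q,None if r is None else np.round(r,1))
print(robot.current_time_s())
```

```text
[  47.3   26.5  -47.5   91.1   20.4   71.3 -118.7]
[ 0.512 -0.164  0.147] [178.7   6.9 -25.5]
(0.6035, -0.1799, -25.5, 0.022) [ -2.   28.9  19.2 107.9 -12.9  45.2 -91.4]
(0.5674, 0.1469, -34.5, 0.08) [ -38.8   23.8   16.4  105.    -8.3   52.4 -143.1]
(0.5674, 0.1469, -51, 0.08) [ -40.6   27.    17.8  100.2   -9.8   54.3 -159.9]
(0.5674, 0.1469, 22, 0.08) [-21.2  18.8   7.8 111.6  -3.3  49.8 -79.7]
7.1667
```

Good configuration with wrist room. Now I'll grasp the steel wrench; the nut1/wr1 crops already confirmed it is steel with a black sleeve and its right side up.

Run:
```python
from h import *
yaw=-25.5;a=np.radians(yaw); d=np.array([np.cos(a),np.sin(a)])
g=np.array([.6035,-.1799])-.115*d
robot.move_to([*g,.10],[180,0,yaw])
fs=robot.line_to([*g,.0225],velocity=.12,f_stop=15); print("stop",fs,robot.current_tool_pos())
fingers.gripper_to(0.0,force=120)
print("gap",robot.current_finger_gap(),robot.current_contact_force(),robot.current_time_s())
robot.line_to([*g,.15],velocity=.2)
robot.pause(.2)
print(robot.current_contact_force(),robot.current_torque(),robot.current_finger_gap())
shot("wrist","held1"); print(robot.current_time_s())
```

```text
stop False [ 0.50068499 -0.13103432  0.02317724]
gap 0.15889485874393244 [-0.66299924  1.39008479  4.66533969] 9.0
[-0.40776444  0.42262957 -3.14458638] [ 0.14110759  0.28171569 -0.01120317] 0.15871153628515097
10.0417
```

View pics/held1.png

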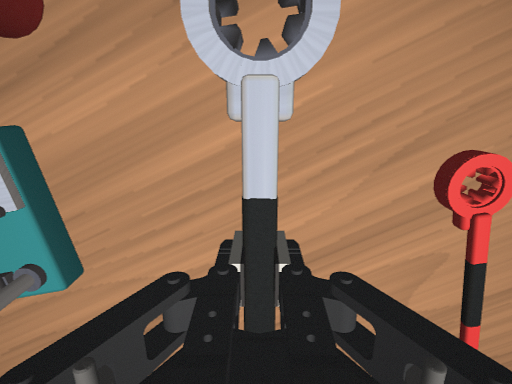

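```bash
cat > m2.py <<'E'
from h import *
from scipy.optimize import least_squares
import sys
f=sys.argv[1]
im=np.ascontiguousarray(cv2.imread(f"pics/{f}.png")[:,:,::-1]); ps=np.load(f"pics/{f}.npy"); K,E=cam("wrist",ps)
H=hsv(im); head=((H[...,1]<60)&(H[...,2]>90)).astype(np.uint8)
# outer contour points: per row leftmost and rightmost among columns 150..370, rows 0..70
pts=[]
for r in range(1,74):
    c=np.where(head[r,165:355])[0]+165
    if len(c): pts+= [(c[0]-.5,r),(c[-1]+.5,r)]
pts=np.array(pts,float)
R=Ro.from_euler('xyz',ps[1],degrees=True).as_matrix()
def res(p):
    x,y,z=p; P=ray(K,E,pts,ps[0][2]+z)
    t=(P-ps[0])@R
    return np.hypot(t[:,0]-x,t[:,1]-y)-.0315
for z in (None,0.001):
    if z is None: s=least_squares(res,[.115,0,0],loss='soft_l1',f_scale=.0003)
    else: s=least_squares(lambda p:res([*p,z]),[.115,0],loss='soft_l1',f_scale=.0003)
    print("head top in tool (x,y), world z rel TCP:",s.x,"rms",np.sqrt((s.fun**2).mean()))
# handle centreline in tool frame
c=[]
for row in range(85,230,6):
    cc=np.where((H[row,235:287,1]<45)&(H[row,235:287,2]>90))[0]+235 if row<195 else np.where(H[row,235:285,2]<60)[0]+235
    if row<125 or len(cc)==0: continue
    c.append((cc.mean(),row))
t=(ray(K,E,c,ps[0][2]+.007)-ps[0])@R
v=np.polyfit(t[:,0],t[:,1],1); print("handle angle in tool deg",np.degrees(np.arctan(v[0])),"y at .115",np.polyval(v,.115),"y0",v[1])
E
python3 m2.py held1
```

```text
head top in tool (x,y), world z rel TCP: [ 0.11491335 -0.00034792 -0.00064024] rms 0.00013530429239723977
head top in tool (x,y), world z rel TCP: [ 0.11517496 -0.00034877] rms 0.00025285836436449133
handle angle in tool deg 0.22024847790329435 y at .115 -0.00025267116416179467 y0 -0.0006947403694915002
```

```bash
cat >> h.py <<'E'
NUT=np.array([.5674,.1469]); RX,RY=.1149,-.00035
def seat(yaw,z,nut=NUT):
    a=np.radians(yaw); x=np.array([np.cos(a),np.sin(a)]); y=np.array([np.sin(a),-np.cos(a)])  # tool y (roll 180)
    return [*(nut-RX*x-RY*y),z],[180,0,yaw]
E
python3 - <<'E'
from h import *
yaw=-34.3
robot.move_to(*seat(yaw,.155)); robot.line_to(*seat(yaw,.113),velocity=.1); robot.pause(.3)
print(pose(),robot.current_contact_force(),robot.current_time_s(),np.round(robot.current_joint_positions(),1))
shot("wrist","hov1"); robot.current_time_s()
E
python3 m2.py hov1; python3 -c "
import cv2
a=cv2.imread('pics/hov1.png')[0:150,160:360];cv2.imwrite('pics/hov1c.png',cv2.resize(a,(800,600),interpolation=cv2.INTER_CUBIC))"
```

```text
(array([0.47271366, 0.21160778, 0.11363853]), array([-1.79930224e+02, -3.45566155e-02, -3.42934091e+01])) [-0.10322828 -0.04994578 -2.75223053] 12.2 [ -37.8   21.1   15.   103.1   -6.4   56.6 -144.5]
head top in tool (x,y), world z rel TCP: [ 0.11504797 -0.0004692   0.00129144] rms 0.004754107756282603
head top in tool (x,y), world z rel TCP: [ 0.11499172 -0.000452  ] rms 0.0047686441469679585
handle angle in tool deg -0.1686748433893288 y at .115 -0.0008704227329996673 y0 -0.0005318696459700779
```

View pics/hov1c.png

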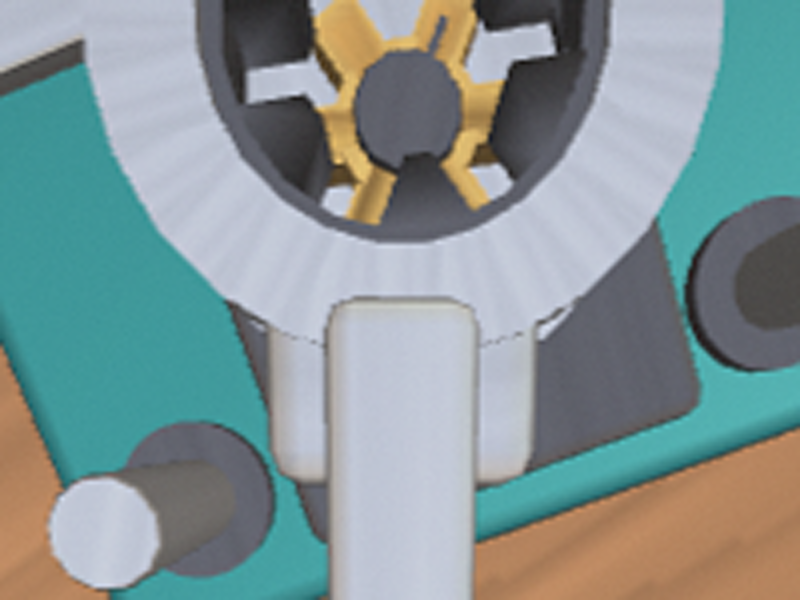

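The slots and lobes look parallel, and the camera parallax accounts for the offset. Lowering with a force guard.

```bash
python3 - <<'E'
from h import *
yaw=-34.3
s=robot.line_to(*seat(yaw,.0815),velocity=.04,f_stop=12)
print(s,pose()[0],robot.current_contact_force(),robot.current_torque(),robot.current_time_s())
robot.pause(.25);shot("wrist","seat1")
print(robot.current_contact_force(),robot.current_time_s())
E
python3 -c "
import cv2
a=cv2.imread('pics/seat1.png')[0:150,160:360];cv2.imwrite('pics/seat1c.png',cv2.resize(a,(800,600),interpolation=cv2.INTER_CUBIC))"
```

```text
False [0.47256907 0.21131739 0.08175432] [-0.19415608 -0.04990176 -2.13072961] [ 0.01468263  0.28396735 -0.12747874] 13.1833
[-0.8464341  -0.37226064 -2.64769737] 13.4833
```

View pics/seat1c.png

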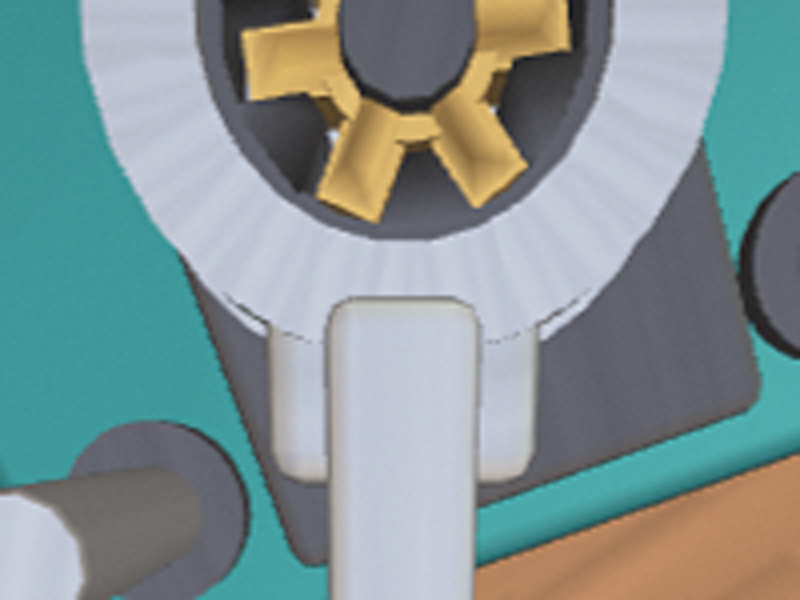

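The ring is over the lobes. Pressing down gently until it meets the washer.

Run:
```python
from h import *
yaw=-34.3
s=robot.line_to(*seat(yaw,.0765),velocity=.02,f_stop=7)
print(s,pose()[0],robot.current_contact_force(),robot.current_torque(),robot.current_time_s())
robot.pause(.25)
print(robot.current_contact_force(),pose()[0],robot.current_time_s())
```

```text
True [0.47216438 0.21179442 0.07831875] [-0.24121657  0.23407348  5.23356207] [-0.30462672 -0.2140547  -0.03062305] 13.7417
[ 0.16331896 -0.15421914  4.84937769] [0.47199307 0.21162044 0.07819827] 13.9917
```

```bash
cat >> h.py <<'E'
Z=.0787
def T():
    p=np.array(robot.current_tool_pos());F=np.array(robot.current_contact_force());M=np.array(robot.current_torque())
    r=p[:2]-NUT; return M[2]+r[0]*F[1]-r[1]*F[0],F
def swing(y0,y1,step,v,stop=None,log=True):
    n=int(np.ceil(abs(y1-y0)/step)); out=[]
    for y in np.linspace(y0,y1,n+1)[1:]:
        robot.line_to(*seat(y,Z),velocity=v); t,F=T(); out.append((round(y,1),round(t,2),*np.round(F,0).astype(int)))
        if stop and t>stop: break
        if t<-0.8 or np.hypot(F[0],F[1])>30: print("abnormal");break
    print(out); return y
E
python3 - <<'E'
from h import *
print(T())
y=swing(-34.3,20.5,6,.12)
print(y,pose(),robot.current_time_s())
shot("wrist","sw1");shot("top","sw1t")
E
python3 -c "
import cv2,numpy as np
a=cv2.imread('pics/sw1.png')[0:150,160:360];b=cv2.imread('pics/sw1t.png')[140:250,130:260];cv2.imwrite('pics/sw1c.png',np.hstack([cv2.resize(a,(400,300)),cv2.resize(b,(355,300))]))"
```

```text
(np.float64(-0.03192510549806203), array([ 0.16331896, -0.15421914,  4.84937769]))
[(np.float64(-28.8), np.float64(0.01), np.int64(-1), np.int64(0), np.int64(3)), (np.float64(-23.3), np.float64(-0.11), np.int64(-1), np.int64(0), np.int64(4)), (np.float64(-17.9), np.float64(0.05), np.int64(-2), np.int64(-1), np.int64(4)), (np.float64(-12.4), np.float64(-0.02), np.int64(-1), np.int64(-1), np.int64(4)), (np.float64(-6.9), np.float64(0.04), np.int64(-1), np.int64(-1), np.int64(4)), (np.float64(-1.4), np.float64(0.06), np.int64(-2), np.int64(-1), np.int64(4)), (np.float64(4.1), np.float64(-0.09), np.int64(-3), np.int64(-1), np.int64(4)), (np.float64(9.5), np.float64(-0.06), np.int64(-3), np.int64(-1), np.int64(6)), (np.float64(15.0), np.float64(-0.07), np.int64(-3), np.int64(-1), np.int64(5)), (np.float64(20.5), np.float64(-0.09), np.int64(-3), np.int64(-1), np.int64(5))]
20.5 (array([0.45961988, 0.10711642, 0.07861386]), array([-1.79965221e+02,  1.90093709e-02,  2.03265511e+01])) 16.4917
```

View pics/sw1c.png

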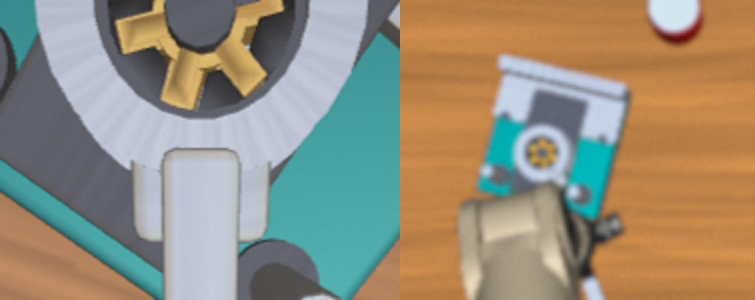

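The free swing went back cleanly with low drag, and the ring is still down. Now the driving stroke.

Run:
```python
from h import *
y=swing(20.5,-50.5,3,.07,stop=.6)
print(y,pose(),robot.current_time_s())
```

```text
[(np.float64(17.5), np.float64(0.05), np.int64(-3), np.int64(-2), np.int64(5)), (np.float64(14.6), np.float64(0.03), np.int64(-4), np.int64(-1), np.int64(4)), (np.float64(11.6), np.float64(-0.06), np.int64(-2), np.int64(0), np.int64(4)), (np.float64(8.7), np.float64(-0.04), np.int64(-3), np.int64(0), np.int64(3)), (np.float64(5.7), np.float64(-0.14), np.int64(-2), np.int64(2), np.int64(3)), (np.float64(2.8), np.float64(0.02), np.int64(-4), np.int64(1), np.int64(5)), (np.float64(-0.2), np.float64(0.09), np.int64(-4), np.int64(1), np.int64(5)), (np.float64(-3.2), np.float64(0.15), np.int64(-5), np.int64(0), np.int64(4)), (np.float64(-6.1), np.float64(0.08), np.int64(-4), np.int64(1), np.int64(5)), (np.float64(-9.1), np.float64(0.13), np.int64(-4), np.int64(1), np.int64(5)), (np.float64(-12.0), np.float64(0.17), np.int64(-4), np.int64(1), np.int64(5)), (np.float64(-15.0), np.float64(0.15), np.int64(-4), np.int64(0), np.int64(6)), (np.float64(-18.0), np.float64(0.22), np.int64(-4), np.int64(0), np.int64(6)), (np.float64(-20.9), np.float64(0.22), np.int64(-4), np.int64(0), np.int64(5)), (
[... 207 characters left out ...]
, np.int64(1), np.int64(5)), (np.float64(-32.8), np.float64(0.1), np.int64(-4), np.int64(1), np.int64(5)), (np.float64(-35.7), np.float64(0.17), np.int64(-4), np.int64(1), np.int64(5)), (np.float64(-38.7), np.float64(0.08), np.int64(-3), np.int64(1), np.int64(6)), (np.float64(-41.6), np.float64(0.17), np.int64(-4), np.int64(1), np.int64(5)), (np.float64(-44.6), np.float64(0.09), np.int64(-4), np.int64(2), np.int64(5)), (np.float64(-47.5), np.float64(0.17), np.int64(-4), np.int64(1), np.int64(6)), (np.float64(-50.5), np.float64(0.11), np.int64(-3), np.int64(1), np.int64(6))]
-50.5 (array([0.49361542, 0.2349024 , 0.07856016]), array([ 1.79933774e+02,  1.23493037e-02, -5.02852475e+01])) 22.5917
```

Run:
```python
from h import *
shot("wrist","sw2");print(robot.current_time_s())
a=cv2.imread('pics/sw2.png')[0:150,160:360];cv2.imwrite('pics/sw2c.png',cv2.resize(a,(800,600),interpolation=cv2.INTER_CUBIC))
for f in("seat1","sw1","sw2"):
    im=np.ascontiguousarray(cv2.imread(f"pics/{f}.png")[:,:,::-1]);ps=np.load(f"pics/{f}.npy");K,E=cam("wrist",ps)
    box=(200,0,320,62);H=hsv(im)[box[1]:box[3],box[0]:box[2]]
    m=((H[...,0]>10)&(H[...,0]<32)&(H[...,1]>90)).astype(np.float32)
    Kb=E
    # sample: model = body top at .0725..076; compare only annulus r>10mm
    us,vs=np.meshgrid(np.arange(*box[::2]),np.arange(*box[1::2]))
    P=ray(K,E,np.c_[us.ravel(),vs.ravel()],.0735)[:,:2].reshape(*us.shape,2)
    best=[]
    for dx in np.arange(-.003,.0031,.001):
      for dy in np.arange(-.003,.0031,.001):
        c=NUT+[dx,dy];d=P-c;rr=np.hypot(d[...,0],d[...,1]);th=np.arctan2(d[...,1],d[...,0]);w=(rr>.010)&(rr<.0165)
        z=(m*w*np.exp(6j*th)).sum(); best.append((abs(z)/max((m*w).sum(),1),np.degrees(np.angle(z))/6%60,dx,dy))
    print(f,max(best),ps[1][2])
```

```text
22.6417
seat1 (np.float64(0.5643183520503352), np.float64(1.738107277291508), np.float64(-0.001), np.float64(0.0)) -34.300795496496626
sw1 (np.float64(0.5659999159640036), np.float64(0.5398415505740882), np.float64(-0.001), np.float64(0.0)) 20.326551098531887
sw2 (np.float64(0.4585594474366418), np.float64(12.631190923708319), np.float64(0.0), np.float64(0.001)) -50.28524745701101
```

View pics/sw2c.png

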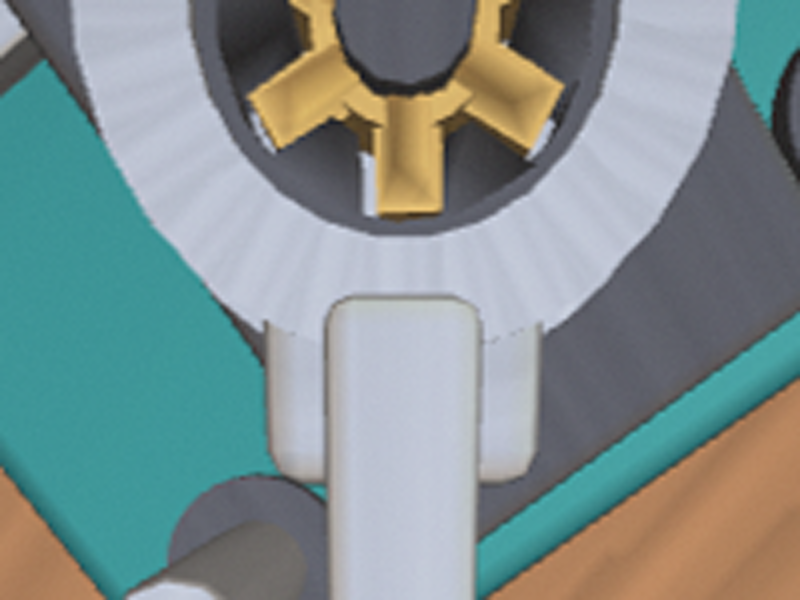

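The nut turned about 48°, and the ring is still fully down (nut centred, washer just visible through the slots). Next: back-swing and a second stroke.

Run:
```python
from h import *
y=swing(-50.5,21,8,.2)
print(robot.current_time_s())
y=swing(21,-51,3,.09,stop=.4)
print(y,pose(),robot.current_time_s()); robot.pause(.1); print(T())
shot("wrist","sw3")
```

```text
[(np.float64(-42.6), np.float64(0.01), np.int64(-1), np.int64(0), np.int64(4)), (np.float64(-34.6), np.float64(0.09), np.int64(-2), np.int64(0), np.int64(4)), (np.float64(-26.7), np.float64(-0.02), np.int64(-2), np.int64(0), np.int64(5)), (np.float64(-18.7), np.float64(0.01), np.int64(-3), np.int64(0), np.int64(5)), (np.float64(-10.8), np.float64(-0.04), np.int64(-4), np.int64(0), np.int64(5)), (np.float64(-2.8), np.float64(-0.06), np.int64(-4), np.int64(0), np.int64(5)), (np.float64(5.1), np.float64(0.14), np.int64(-3), np.int64(-1), np.int64(5)), (np.float64(13.1), np.float64(0.02), np.int64(-4), np.int64(0), np.int64(5)), (np.float64(21.0), np.float64(-0.0), np.int64(-4), np.int64(-1), np.int64(6))]
25.2667
[(np.float64(18.0), np.float64(-0.12), np.int64(-4), np.int64(0), np.int64(5)), (np.float64(15.0), np.float64(-0.07), np.int64(-4), np.int64(0), np.int64(5)), (np.float64(12.0), np.float64(-0.01), np.int64(-4), np.int64(-1), np.int64(5)), (np.float64(9.0), np.float64(0.25), np.int64(-4), np.int64(-2), np.int64(6)), (np.float64(6.0), np.float64(0.12), np.int64(-5), np.int64(-1), np.int64(5)), (np.float64(3.0), np.float64(0.22), np.int64(-4), np.int64(-2), np.int64(5)), (np.float64(0.0), np.float64(0.12), np.int64(-5), np.int64(-1), np.int64(6)), (np.float64(-3.0), np.float64(0.18), np.int64(-5), np.int64(-1), np.int64(6)), (np.float64(-6.0), np.float64(0.07), np.int64(-4), np.int64(-1), np.int64(6)), (np.float64(-9.0), np.float64(0.02), np.int64(-3), np.int64(0), np.int64(6)), (np.float64(-12.0), np.float64(0.24), np.int64(-4), np.int64(-1), np.int64(5)), (np.float64(-15.0), np.float64(0.57), np.int64(-4), np.int64(-2), np.int64(6))]
-15.0 (array([0.45565009, 0.17599747, 0.07832571]), array([ 1.79845083e+02,  7.35414993e-02, -1.50789240e+01])) 28.2667
(np.float64(0.6272530744447051), array([-3.7907117, -2.2965187,  5.9634701]))
```

Run:
```python
from h import *
y=-15.0
while y>-27:
    y-=1; robot.line_to(*seat(y,Z),velocity=.03); robot.pause(.05)
    t=np.mean([T()[0]]) ; robot.pause(.03); t2=T()[0]; robot.pause(.03); t3=T()[0]
    m=np.mean([t,t2,t3]); print(round(y,1),round(m,3),round(pose()[1][2],2),T()[1].round(1))
    if m>.95: break
shot("wrist","sw4"); print(robot.current_time_s())
```

```text
-16.0 0.716 -16.07 [-3.4 -2.   6.6]
-17.0 0.853 -17.06 [-3.7 -2.2  5.9]
-18.0 0.934 -18.05 [-4.5 -2.6  5.1]
-19.0 0.919 -19.04 [-4.2 -2.4  6.7]
-20.0 0.985 -20.03 [-4.7 -3.1  5.1]
30.3
```

Torque is about 1.0 N m by both the sensor and the angle past the end. Checking the picture, then easing off.

```bash
python3 - <<'E'
import cv2
a=cv2.imread('pics/sw4.png')[0:150,160:360];cv2.imwrite('pics/sw4c.png',cv2.resize(a,(600,450),interpolation=cv2.INTER_CUBIC))
E
python3 - <<'E'
from h import *
for y in(-18,-16,-14,-12,-10):
    robot.line_to(*seat(y,Z),velocity=.04); robot.pause(.05); t,F=T(); print(y,round(t,2),F.round(1))
print(robot.current_time_s(),pose()[0])
E
```

```text
-18 0.78 [-3.4 -2.3  6.3]
-16 0.77 [-4.  -2.6  6.2]
-14 0.59 [-4.1 -2.2  5.9]
-12 0.25 [-4.1 -0.6  5.2]
-10 -0.03 [-4.1  0.6  4.8]
31.8 [0.45398838 0.16707383 0.07858281]
```

View pics/sw4c.png

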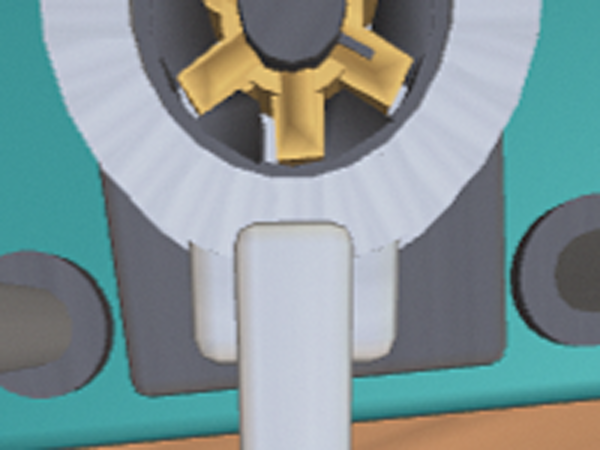

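The unloading curve is elastic (about 0.6 N m at −14°, 1.0 N m at −20°), so the nut was at its end. Releasing now.

Run:
```python
from h import *
p,r=pose()
fingers.gripper_to(1.0,force=20)
print(robot.current_finger_gap())
robot.line_to([p[0],p[1],.17],[180,0,-10],velocity=.15); robot.pause(.5)
shot("wrist","rel");shot("scene","rels")
print(robot.current_contact_force(),robot.current_time_s())
a=cv2.imread('pics/rel.png');b=cv2.imread('pics/rels.png')[130:210,270:370]
cv2.imwrite('pics/relc.png',np.hstack([cv2.resize(a,(430,322)),cv2.resize(b,(370,322),interpolation=cv2.INTER_CUBIC)]))
```

```text
1.001428949062504
[ 0.00117945 -0.69540684 -0.38194825] 33.85
```

View pics/relc.png

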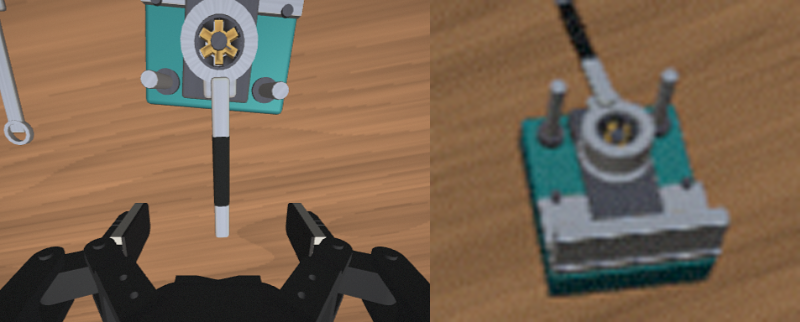

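Run:
```python
from station import robot, workorder
print(workorder.close_job(),robot.current_time_s())
```

```text
the job is handed in; nothing more can be done
the job is handed in; nothing more can be done
```

I picked up the steel ratchet wrench and fitted it over the nut. Two driving strokes with free back-swings took the nut to its end. I tightened it to about 1.0 N m, then eased off, released the wrench and handed the job in at about 34 s. The hand-in gave no verdict.

- **Fit:** the ring stopped against the washer at a computed height of about 57.6 mm, against the 58 mm expected. The lobes showed through the socket in every later picture.
- **End and torque:** the first stroke turned the nut about 48°. On the second, torque rose from about 0.2 to 0.985 N m over the last 8° and fell back to about 0 when eased. That matches the stud's spring, so the nut was at its end. The handle was clear of the pillars.
- **Release:** in the last pictures the wrench sits on the nut, apparently level, with the gripper clear and no force on the arm.
- **Caveats:**
  - Torque readings scattered by about ±0.1 N m. They showed 0.1–0.2 while the nut turned, where about 0.3 was stated, so the true peak may be slightly above 1.0.
  - The nut's angle at the end was judged from torque and handle angle, not measured precisely.
  - I did not measure the positions of the tin, screwdriver and spanner afterwards. No unexpected contact showed in the force readings.

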